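Close the board vise and hold it rocked to the set soldering tilt

ROBOT

A 6-joint arm with a two-finger parallel gripper is mounted at the origin on the work surface. World frame = base frame: x ahead of the robot, y to its left, z up, the work surface at z = 0. Lengths are in m, angles in degrees, forces in N, time in s.
With the tool pointing down it reaches from about 0.3 to 0.775 m from the base axis. Payload 14.6 kg.
Tool frame: the origin (TCP) lies on the centre line of the jaws, within the pads' length; the fingertips stand 25 mm ahead of it and the grasp point (between the pads) lies 6 mm ahead of it; x points along the fingers, y is the direction in which the jaws open and shut, and the axes are right-handed (so a half turn about x gives the same grasp; the last joint's range is limited). The gripper opens to 85 mm and grips with 20 to 120 N. Pads are 22 mm wide; open, the fingers measure 114 mm over their backs; the gripper's body (76 mm by 85 mm) begins 54 mm behind the grasp point. The pads swing forward as they close: fully open they stand 13 mm farther back than shut.
Start: joints at [61.158, 17.183, 87.147, -0, 75.671, -3.816], TCP at [0.233, 0.498, 0.256] pointing down, gripper open.
Joint ranges: [-173.82, 173.82], [-45.26, 126.66], [13.44, 144.39], [-59.66, 239.66], [0, 175.72], [-146.38, 146.38]. Speed limits (degrees/s): [127.2, 127.2, 147.25, 180, 180, 180].

INTERFACE

Orientations are given as a 3x3 rotation matrix whose columns are the frame's x, y, z axes.
In Python, from workcell import telemetry, viewer, order gives the robot as it stands. The module is installed in compiled form; this text tells all that it offers.
- The arm moves only by the tool send_rows, never from a script. Its argument "series" is a list of rows, each a list of 7 numbers: the shift along the tool's x, y, z in m, then the turn, a rotation vector about the tool's x, y, z in rad, then the closure in counts, from 0 (fully open) to 255 (shut). A call has 1 to 20 rows; each row is the pose to reach, as a shift and turn from the pose commanded when the call began, along the tool's axes at that moment; what a row does not reach only later rows make up. A row lasts 1/12 s, in which the tool goes at most 41.7 mm and 7.16 degrees, less where a joint would pass 70% of its speed; a pose out of reach is approached as far as the arm can. A call with a gripper value outside its range is refused whole. The fingers move at their own pace and stop on an object; "force" is the grip in N (left out, the last holds). Time passes only in rows, so rows that repeat a pose let the fingers close. It gives the time, the measured TCP pose, the force and the opening at its end, in the units of the state.
- telemetry.get_obs(): the state, without advancing time (a new reading comes with each control period).
- viewer.read_camera(name): name is "scene" or "top"; returns the picture (480x640x3 uint8, red, green, blue); there is no depth.
- viewer.camera_info(name): a dict with "fov_y" (degrees; the focal length in pixels is half the picture's height over the tangent of half this angle, whatever the lens; pixels are square), "cx", "cy" (the principal point, pixels), "D" ([k1, k2, p1, p2, k3] as OpenCV has them; the pictures are not rectified), "rvec" (rotation vector, rad) and "tvec" (3), from world to camera coordinates, as OpenCV has them. Camera axes: x right, y down, z forward; pixel columns grow to the right and rows downward; lengths in m; the calibration is good to about 2 mm. A picture is of the moment at which its call begins. camera_info takes no time and is no camera call.
- order.close_job(): hands the job in, once; it reports no verdict.
The state is a dict: "clock": time; "joints": joint angles; "joint_vel": joint speeds; "effort": joint torques, N m; "ee_pos": TCP position; "orientation": TCP orientation; "contact_force": force on the tool from outside, world axes, zero at the start; "moment": the same for the moment, N m; "gripper_width": finger opening in m.
Only numpy, scipy, OpenCV 4.12 (cv2) and the standard library are available. Lean on these libraries where they do the work, as an engineer would, in place of code of your own. Each camera call takes 0.05 s, during which the arm holds its last target.

TASK

The board is to be drag-soldered on a slope: slide the loose jaw of the board vise fully home against the circuit board, then take the vise by its end grip bar and rock it up on its two feet under the gauge until the swinging black pointer settles on the red band of the angle gauge. Finish while still holding it steady there in the gripper, with both of those feet on the bench, the jaw still closed and nothing else propping the vise. Leave the solder reel, tip cleaner, meter and cutters where they are.

Things in the scene. Friction and masses are not known exactly. Their poses are not given: they have to be found in the camera images.
- vise: Loose low board vise, 0.95 kg +-20%, 124 mm wide (x), 334 mm long (y). Origin: centre of underside, z up. +y end: fixed aluminium bed (y 66 to 130 mm, top z 56) with angle gauge (100 mm dial, top z 169). Two 10 mm rods along y at x -45 and +45, z 30, run to a grip bar. Green board, top z 47, parts to z 64 where y > -25, is fixed in the bed; its free edge is at y -64. Turned 0 to 0.55 rad anticlockwise
- jaw (a joint): Gap in m from the sliding jaw's home: 0 = home on the board's free edge (hard stop), starts 0.02 to 0.05 open. Aluminium block, 124 mm wide (x), 24 mm long (y), z 16 to 56 mm, sliding on the rods; it closes towards the vise's +y (the bed), with about 2 N of friction, and stays where left
- jaw_knob (a point): Point to grasp the jaw: middle of an upright round black thumb knob, 24 mm across, 26 mm high (z 60 to 86 mm; this point z 73 mm) on the jaw's top (z 56). Moves with the jaw: in the vise's frame x = 0, y = -71 mm minus the gap. Needs no turning
- grip_bar (a point): Middle of the grip bar, a black rubber sleeve 18 mm thick, 68 mm long, along the vise's x at y -195 mm, z 30 mm; clear before, behind and above. Rod clamps begin 35 mm to either side. About 3 N up here rocks the vise on the feet under the bed; let go, it falls flat. It can turn in the fingers
- foot_near (a point): Axis of one rubber foot under the bed, a roll 16 mm thick along x, at (-45, 115, 8) mm in the vise's frame; 8 mm above the bench while that foot stands on it
- foot_far (a point): Axis of the other rubber foot under the bed, also 16 mm thick, glued 12 mm further in, at (45, 103, 8) mm in the vise's frame, so the vise rocks slightly askew; 8 mm above the bench while it stands
- dial_centre (a point): Centre of the gauge's dial, on the axis of pointer and band, at (56, 98, 119) mm in the vise's frame. White dial, black tick every 5 degrees, longer every 15, facing the vise's +x, away from the robot
- pointer (a joint): Angle of the black weighted pointer on the dial, rad: 0 = towards the vise's own top. It swings to plumb, tip up, so at rest it reads the vise's tilt, positive with the grip bar end raised. Swings about three times a second, settles in one to two seconds
- band (a joint): Angle of the red band on the dial, rad, same scale: the tilt wanted, 0.17 to 0.34. It is 6 degrees wide, under the gauge's cover, and does not move during the job. The pointer is on the band when the two angles agree
- pointer_tip (a point): Tip of the black pointer, 42 mm from the dial's centre; its z axis points from the dial's centre to the tip
- band_mid (a point): Middle of the red band, 42 mm from the dial's centre (the band runs from 34 to 45 mm out); its z axis points outward from the dial's centre through the band
- reel: Bystander: solder reel standing on end, black flanges with a blue disc on top, 60 mm across, 43 mm high; origin at the centre of its underside
- tip_cleaner: Bystander: round dark steel tin of brass turnings, 68 mm across, about 44 mm high; origin at the centre of its underside
- meter: Bystander: dark hand-held meter lying on its back, 170 x 82 mm, 45 mm high; origin at the centre of its underside, x along its length
- cutters: Bystander: flush cutters with green handles lying flat, 150 mm long, 60 mm wide, 12 mm high; origin at the middle of their length on the bench, x towards the jaws

How it is judged:
By the outcome, as a careful person would: the job done as asked, in the order asked, and still so for the second after the job is handed in, while the arm keeps its last pose, push and grip.
It also fails if it takes over 48 s, if anything falls off the work surface, if the arm or the gripper's body presses on something with over 40 N, if the wrist force passes 120 N, or if a joint passes its speed limit or range.

## Working session

There is one attempt and no reset: what is moved stays moved. The work goes in short steps, Python scripts to look and compute and a tool call to move; the robot and the scene stay as the last step left them, time stands still between calls to the robot, and variables do not carry over. Pictures are saved under pics/ and viewed, and the job is handed in when it is done.

Besides the shell and the picture viewer there is one more tool, called after "Emit:" by a JSON object that holds its "api" and its "payload", one argument or row to a line. send_rows: Moves the arm, as the interface text tells. Its arguments: {"type":"object","properties":{"series":{"type":"array"},"force":{"type":"number"}},"required":["series"]}

```bash
mkdir -p pics; python3 - <<'E'
from workcell import telemetry, viewer
import cv2
print(telemetry.get_obs())
for n in("scene","top"):
    cv2.imwrite(f"pics/{n}0.png",viewer.read_camera(n)[:,:,::-1]); 
    i=viewer.camera_info(n);print(n,i)
    import numpy as np
    R=cv2.Rodrigues(np.array(i["rvec"]))[0];print(-R.T@np.array(i["tvec"]).ravel(), R[2])
E
```

```text
{'clock': 0.0, 'joints': array([ 6.11588846e+01,  1.72180727e+01,  8.71827773e+01,  7.84445736e-04,
        7.56713248e+01, -3.81539220e+00]), 'joint_vel': array([-0.02697551,  0.00218428,  0.01284709, -0.00319027, -0.01110874,
       -0.00896416]), 'effort': array([ 1.29183682e-03, -5.43490291e+01, -3.61801922e+01, -3.87059549e-05,
        4.01265628e-03,  5.14092244e-05]), 'ee_pos': array([0.23255181, 0.49817153, 0.25567961]), 'orientation': array([[-6.19270911e-04,  4.23027798e-01,  9.06116493e-01],
       [-1.09703789e-03,  9.06115834e-01, -4.23028241e-01],
       [-9.99999207e-01, -1.25601321e-03, -9.70536550e-05]]), 'contact_force': array([ 0.09587936, -0.30653861,  0.68780957]), 'moment': array([ 0.03808279,  0.01717869, -0.0186972 ]), 'gripper_width': 0.08547750858901991}
scene {'fov_y': 49.792962908114404, 'cx': 322.83051720655135, 'cy': 235.98714000041537, 'D': array([-0.15321497,  0.        ,  0.        ,  0.        ,  0.        ]), 'rvec': array([ 1.76303847,  1.99454659, -0.6302852 ]), 'tvec': array([ 0.03625517, -0.39493717,  1.62029083])}
[1.25266339 0.11388001 1.09567237] [-0.57280807 -0.06781958 -0.81687907]
top {'fov_y': 46.944160970093066, 'cx': 321.7585911163693, 'cy': 232.7021328115837, 'D': array([-0.03678561,  0.        ,  0.        ,  0.        ,  0.        ]), 'rvec': array([ 2.1363428 , -2.08629166,  0.20260279]), 'tvec': array([0.01436717, 0.60476463, 1.45960824])}
[0.30111051 0.01064668 1.55100677] [ 0.19935483  0.01187083 -0.97985547]
```

View pics/scene0.png

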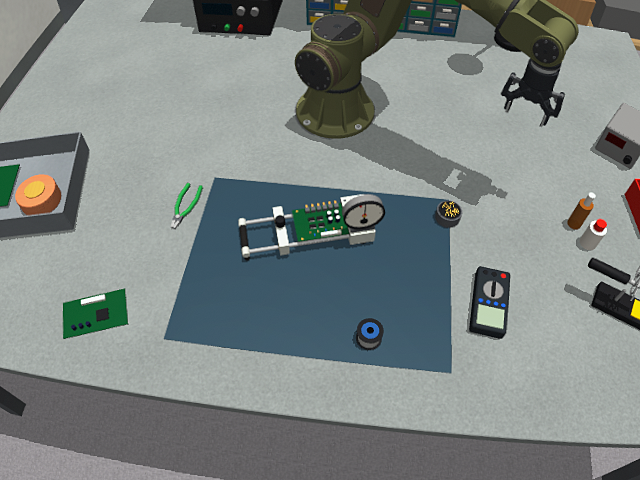

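View pics/top0.png

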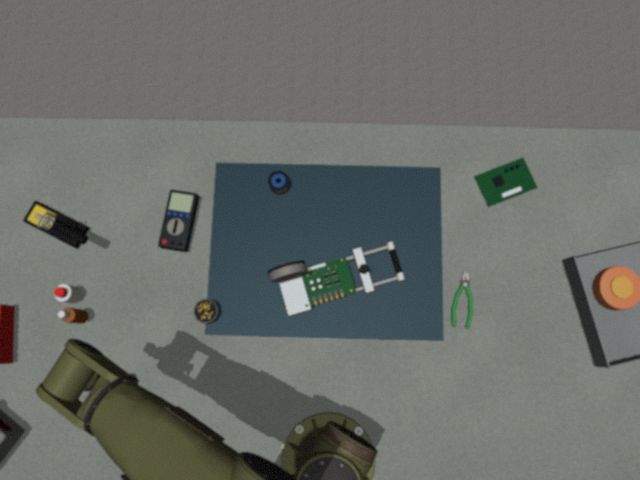

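The scene view shows the vise on the mat, with the knob near (280,220), the bar near (243,237) and the dial near (365,213). In the top view the bar is near (396,262) and the knob near (364,269). Next I'll zoom in and measure these.

```bash
cat > h.py <<'E'
import numpy as np, cv2
from workcell import viewer
def K(n):
    i=viewer.camera_info(n); f=240/np.tan(np.radians(i["fov_y"])/2)
    return np.array([[f,0,i["cx"]],[0,f,i["cy"]],[0,0,1]]),np.array(i["D"]),np.array(i["rvec"]),np.array(i["tvec"]).reshape(3)
def ray(n,uv):
    k,D,r,t=K(n); p=cv2.undistortPoints(np.array([[uv]],float),k,D)[0,0]
    R=cv2.Rodrigues(r)[0]; return -R.T@t, R.T@np.array([p[0],p[1],1])
def onz(n,uv,z):
    o,d=ray(n,uv); return o+d*(z-o[2])/d[2]
def tri(a,b):
    (o,d),(p,e)=ray("scene",a),ray("top",b)
    d=d/np.linalg.norm(d);e=e/np.linalg.norm(e)
    s=np.linalg.lstsq(np.c_[d,-e],p-o,rcond=None)[0]
    A,B=o+s[0]*d,p+s[1]*e; return (A+B)/2,np.linalg.norm(A-B)
def proj(n,P):
    k,D,r,t=K(n); return cv2.projectPoints(np.array(P,float).reshape(-1,1,3),r,t,k,D)[0][:,0]
E
python3 - <<'E'
import cv2
a=cv2.imread("pics/scene0.png")[180:270,225:395];cv2.imwrite("pics/sz0.png",cv2.resize(a,None,fx=4.7,fy=4.7,interpolation=2))
a=cv2.imread("pics/top0.png")[230:325,255:415];cv2.imwrite("pics/tz0.png",cv2.resize(a,None,fx=5,fy=5,interpolation=2))
E
```

```text
(no output)
```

View pics/sz0.png

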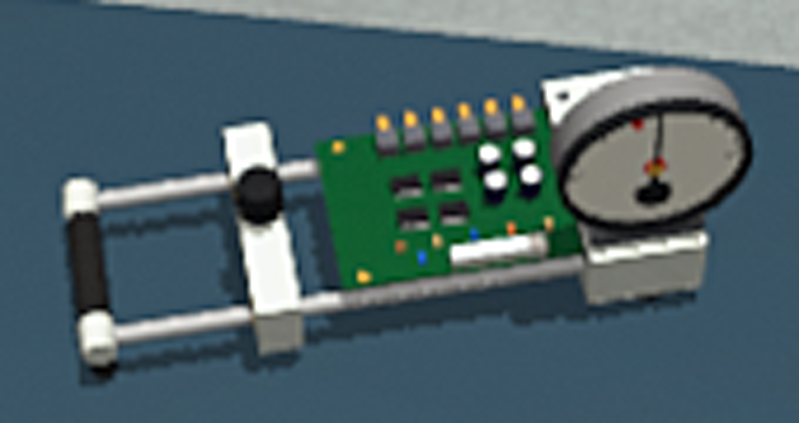

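View pics/tz0.png

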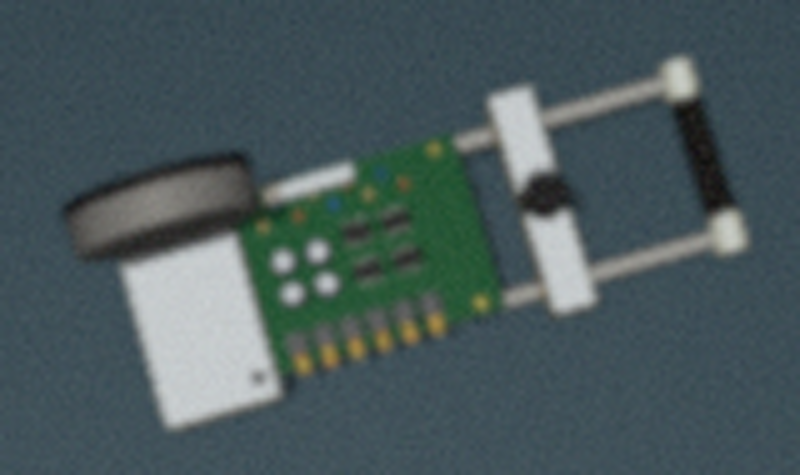

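```bash
python3 - <<'E'
from h import *
S=cv2.imread("pics/scene0.png");T=cv2.imread("pics/top0.png")
def blobs(im,box,fn,mn):
    x0,y0,x1,y1=box; c=im[y0:y1,x0:x1].astype(int); m=fn(c).astype(np.uint8)
    n,l,st,ce=cv2.connectedComponentsWithStats(m)
    return [(st[i,4],ce[i]+[x0,y0]) for i in range(1,n) if st[i,4]>=mn]
dark=lambda c:c.max(2)<55
wh=lambda c:c.min(2)>165
for nm,im,box in(("S",S,(230,200,300,262)),("T",T,(350,235,410,300))):
    print(nm,"dark",blobs(im,box,dark,8)); print(nm,"white",blobs(im,box,wh,6))
red=lambda c:(c[:,:,2]>c[:,:,1]+60)&(c[:,:,2]>c[:,:,0]+60)
print("red",blobs(S,(340,190,390,235),red,1))
bar=tri((243.5,236.2),(395.8,261));kn=tri((279.9,221.1),(364,269))
print(bar,kn)
print(onz("top",(395.8,261),.03),onz("scene",(243.5,236.2),.03),onz("top",(364,269),.073),onz("scene",(279.9,221.1),.073))
E
```

```text
S dark [(np.int32(101), array([279.75247525, 221.37623762])), (np.int32(147), array([243.17687075, 235.62585034])), (np.int32(18), array([247.05555556, 258.44444444]))]
S white [(np.int32(90), array([277.36666667, 211.04444444])), (np.int32(15), array([287.66666667, 215.4       ])), (np.int32(105), array([251.77142857, 220.38095238])), (np.int32(206), array([283.40291262, 237.69417476])), (np.int32(119), array([255.94957983, 248.99159664]))]
T dark [(np.int32(136), array([395.20588235, 260.77205882])), (np.int32(51), array([363.84313725, 268.66666667]))]
T white [(np.int32(21), array([390.42857143, 245.38095238])), (np.int32(124), array([358.87903226, 256.29032258])), (np.int32(142), array([366.77464789, 282.        ])), (np.int32(22), array([400.40909091, 276.22727273]))]
red [(np.int32(2), array([360.5, 206. ])), (np.int32(3), array([362.66666667, 214.66666667])), (np.int32(1), array([365., 214.]))]
(array([ 0.53389689, -0.17534678,  0.03410691]), np.float64(0.005515787278785375)) (array([ 0.50426177, -0.08474363,  0.07309093]), np.float64(0.00574098551255692))
[ 0.53506122 -0.17859529  0.03      ] [ 0.53092072 -0.17365824  0.03      ] [ 0.5047146  -0.08759693  0.073     ] [ 0.5039673  -0.08188326  0.073     ]
```

```bash
python3 - <<'E'
from h import *
f=lambda x,y:((x+.5)/5-.5+255,(y+.5)/5-.5+230)
g=lambda x,y:((x+.5)/4.7-.5+225,(y+.5)/4.7-.5+180)
def yaw(a,b): d=b-a; return np.arctan2(d[1],d[0]),np.linalg.norm(d)
# jaw +x -> -x ends direction; top
for nm,n,a,b,z in [("jaw T","top",(358.9,256.3),(366.8,282),.056),("clamp T","top",(390.43,245.38),(400.41,276.23),.04),("clamp S","scene",(251.77,220.38),(255.95,249),.04),
 ("bed edge T(y)","top",f(165,430),f(283,397),.056),("board edge T","top",f(457,137),f(500,302),.047),("board edge S","scene",g(318,142),g(345,288),.047)]:
    A,B=onz(n,a,z),onz(n,b,z); print(nm,A,B,(A+B)/2,yaw(A,B))
print("bar",onz("top",(395.2,260.8),.034),onz("scene",(243.2,235.6),.034),tri((243.2,235.6),(395.2,260.8)))
print("knob",onz("top",(363.84,268.67),.08),onz("scene",(279.75,221.4),.076),tri((279.75,221.4),(363.84,268.67)))
E
```

```text
jaw T [ 0.54173802 -0.07444685  0.056     ] [ 0.47172315 -0.09665656  0.056     ] [ 0.50673059 -0.08555171  0.056     ] (np.float64(-2.834418771029027), np.float64(0.07345307316197816))
clamp T [ 0.57700022 -0.16252683  0.04      ] [ 0.49155124 -0.18994102  0.04      ] [ 0.53427573 -0.17623393  0.04      ] (np.float64(-2.8311413419310836), np.float64(0.0897388771285873))
clamp S [ 0.48640408 -0.16024829  0.04      ] [ 0.57171167 -0.13230016  0.04      ] [ 0.52905787 -0.14627423  0.04      ] (np.float64(0.316596114204238), np.float64(0.08976905025651014))
bed edge T(y) [0.37630712 0.11482138 0.056     ] [0.3954425 0.0520153 0.056    ] [0.38587481 0.08341834 0.056     ] (np.float64(-1.2750569865641534), np.float64(0.06565642358692228))
board edge T [ 0.54041716 -0.03949607  0.047     ] [ 0.45015647 -0.06432324  0.047     ] [ 0.49528682 -0.05190966  0.047     ] (np.float64(-2.873169991793378), np.float64(0.09361293376840651))
board edge S [ 0.44515846 -0.06137709  0.047     ] [ 0.53957669 -0.03212975  0.047     ] [ 0.49236758 -0.04675342  0.047     ] (np.float64(0.3003901097874993), np.float64(0.09884436356507068))
bar [ 0.53496816 -0.17643534  0.034     ] [ 0.53190619 -0.17372371  0.034     ] (array([ 0.53417087, -0.17447271,  0.03716561]), np.float64(0.0031694952249991092))
knob [ 0.50463145 -0.08669446  0.08      ] [ 0.50712113 -0.08151954  0.076     ] (array([ 0.50519584, -0.0846283 ,  0.07308777]), np.float64(0.005088895640920371))
```

Emit:
{"api": "send_rows", "payload": {
  "series": [
    [0,-0.413,0.4934,-0.746,0,0,0],
    [0,-0.413,0.4934,-0.746,0,0,0],
    [0,-0.413,0.4934,-0.746,0,0,0],
    [0,-0.413,0.4934,-0.746,0,0,0],
    [0,-0.413,0.4934,-0.746,0,0,0],
    [0,-0.413,0.4934,-0.746,0,0,0],
    [0,-0.413,0.4934,-0.746,0,0,0],
    [0,-0.413,0.4934,-0.746,0,0,0],
    [0,-0.413,0.4934,-0.746,0,0,0],
    [0,-0.413,0.4934,-0.746,0,0,0],
    [0,-0.413,0.4934,-0.746,0,0,0],
    [0,-0.413,0.4934,-0.746,0,0,0],
    [0,-0.413,0.4934,-0.746,0,0,0],
    [0,-0.413,0.4934,-0.746,0,0,0],
    [0,-0.413,0.4934,-0.746,0,0,0],
    [0,-0.413,0.4934,-0.746,0,0,0],
    [0,-0.413,0.4934,-0.746,0,0,0],
    [0,-0.413,0.4934,-0.746,0,0,0],
    [0,-0.413,0.4934,-0.746,0,0,0],
    [0,-0.413,0.4934,-0.746,0,0,0]
  ]
}}

```text
clock: 1.77
ee_pos: [0.5047, -0.0837, 0.2562]
orientation: [[-0.0, -0.305, 0.952], [0.0, 0.952, 0.305], [-1.0, 0.0, -0.0]]
contact_force: [-0.3, -0.6, 0.2]
gripper_width: 0.0852
```

Emit:
{"api": "send_rows", "payload": {
  "series": [
    [0.04,0,0,0,0,0,0],
    [0.08,0,0,0,0,0,0],
    [0.12,0,0,0,0,0,0],
    [0.15,0,0,0,0,0,0],
    [0.168,0,0,0,0,0,0],
    [0.168,0,0,0,0,0,0],
    [0.168,0,0,0,0,0,100],
    [0.168,0,0,0,0,0,150],
    [0.168,0,0,0,0,0,200],
    [0.168,0,0,0,0,0,255],
    [0.168,0,0,0,0,0,255],
    [0.168,0,0,0,0,0,255],
    [0.168,0,0,0,0,0,255],
    [0.168,0,0,0,0,0,255]
  ],
  "force": 25
}}

```text
clock: 2.93
ee_pos: [0.5054, -0.0846, 0.0893]
orientation: [[0.001, -0.304, 0.953], [-0.0, 0.953, 0.304], [-1.0, -0.001, 0.001]]
contact_force: [-1.2, 0.5, 7.3]
gripper_width: 0.0232
```

```bash
python3 - <<'E'
from h import *
from workcell import telemetry
o=telemetry.get_obs();print(o["clock"],o["ee_pos"],o["contact_force"],o["moment"],o["gripper_width"])
S=viewer.read_camera("scene")[:,:,::-1];T=viewer.read_camera("top")[:,:,::-1]
a=cv2.resize(S[150:280,225:425],None,fx=4,fy=4,interpolation=2);cv2.imwrite("pics/s1.png",a)
a=cv2.resize(T[210:330,250:420],None,fx=4.5,fy=4.5,interpolation=2);cv2.imwrite("pics/t1.png",a)
E
```

```text
2.9333 [ 0.5054386  -0.08463809  0.08929987] [-1.21824012  0.47563142  7.29509092] [0.22696763 0.35212265 0.00741201] 0.023230282370847434
```

View pics/s1.png

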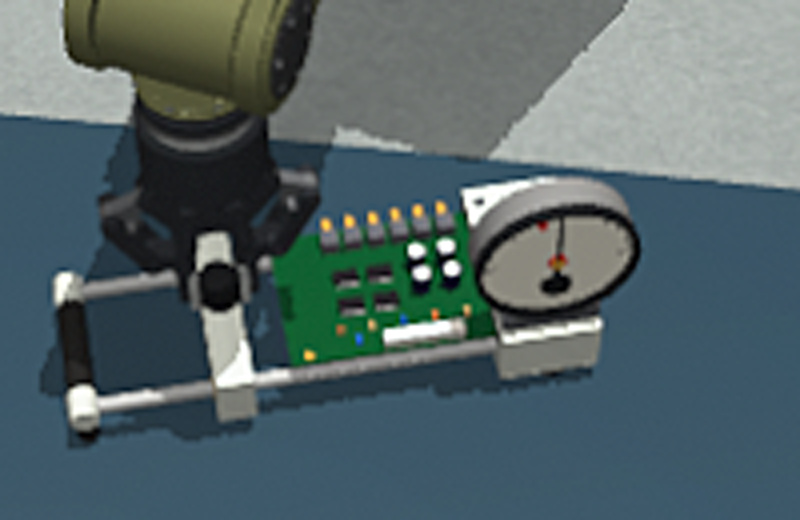

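The knob (scene crop ~(218,285)) is between the fingers at a width of 23 mm. Next I slide the jaw towards the bed.

Emit:
{"api": "send_rows", "payload": {
  "series": [
    [-0.0015,0.004,0,0,0,0,255],
    [-0.0015,0.008,0,0,0,0,255],
    [-0.0015,0.012,0,0,0,0,255],
    [-0.0015,0.016,0,0,0,0,255],
    [-0.0015,0.02,0,0,0,0,255],
    [-0.0015,0.023,0,0,0,0,255],
    [-0.0015,0.025,0,0,0,0,255],
    [-0.0015,0.025,0,0,0,0,255]
  ]
}}

```text
clock: 3.7
ee_pos: [0.4972, -0.0603, 0.0897]
orientation: [[-0.0, -0.305, 0.952], [0.0, 0.952, 0.305], [-1.0, 0.0, -0.0]]
contact_force: [0.9, 1.6, -4.3]
gripper_width: 0.0233
```

```bash
cat > st.py <<'E'
from workcell import telemetry
import numpy as np
o=telemetry.get_obs();R=o["orientation"]
print(o["clock"],o["ee_pos"].round(4),"F tool",(R.T@o["contact_force"]).round(2),"M tool",(R.T@o["moment"]).round(2),o["gripper_width"].__round__(4))
E
python3 st.py
```

```text
3.7 [ 0.4972 -0.0603  0.0897] F tool [4.28 1.23 1.3 ] M tool [ 0.05 -0.12  0.23] 0.0233
```

Emit:
{"api": "send_rows", "payload": {
  "series": [
    [0.0005,0.001,0,0,0,0,255],
    [0.0005,0.002,0,0,0,0,255],
    [0.0005,0.003,0,0,0,0,255],
    [0.0005,0.003,0,0,0,0,255]
  ]
}}

```text
clock: 4.03
ee_pos: [0.4965, -0.0579, 0.0894]
orientation: [[0.0, -0.304, 0.953], [-0.0, 0.953, 0.304], [-1.0, -0.0, 0.0]]
contact_force: [-0.6, -1.7, 0.2]
gripper_width: 0.023
```

```bash
python3 st.py
```

```text
4.0333 [ 0.4965 -0.0579  0.0894] F tool [-0.25 -1.43 -1.11] M tool [ 0.05  0.18 -0.12] 0.023
```

Emit:
{"api": "send_rows", "payload": {
  "series": [
    [0,0.001,0,0,0,0,255],
    [0,0.002,0,0,0,0,255],
    [0,0.002,0,0,0,0,255]
  ]
}}

```text
clock: 4.28
ee_pos: [0.496, -0.056, 0.0894]
orientation: [[0.0, -0.304, 0.953], [-0.0, 0.953, 0.304], [-1.0, -0.0, 0.0]]
contact_force: [0.7, -2.2, 1.0]
gripper_width: 0.0231
```

```bash
python3 st.py
```

```text
4.2833 [ 0.496  -0.056   0.0894] F tool [-1.01 -2.27 -0.02] M tool [ 0.06  0.15 -0.36] 0.0231
```

Emit:
{"api": "send_rows", "payload": {
  "series": [
    [0,0.001,0,0,0,0,255],
    [0,0.002,0,0,0,0,255],
    [0,0.002,0,0,0,0,255]
  ]
}}

```text
clock: 4.53
ee_pos: [0.4955, -0.0542, 0.0894]
orientation: [[0.001, -0.304, 0.953], [-0.0, 0.953, 0.304], [-1.0, -0.001, 0.0]]
contact_force: [1.6, -4.0, 0.4]
gripper_width: 0.0227
```

```bash
python3 st.py; python3 - <<'E'
from h import *
S=viewer.read_camera("scene")[:,:,::-1]
a=cv2.resize(S[180:270,225:395],None,fx=4.7,fy=4.7,interpolation=2);cv2.imwrite("pics/s2.png",a)
E
```

```text
4.5333 [ 0.4955 -0.0542  0.0894] F tool [-0.35 -4.3   0.27] M tool [ 0.05 -0.01 -0.66] 0.0227
```

View pics/s2.png

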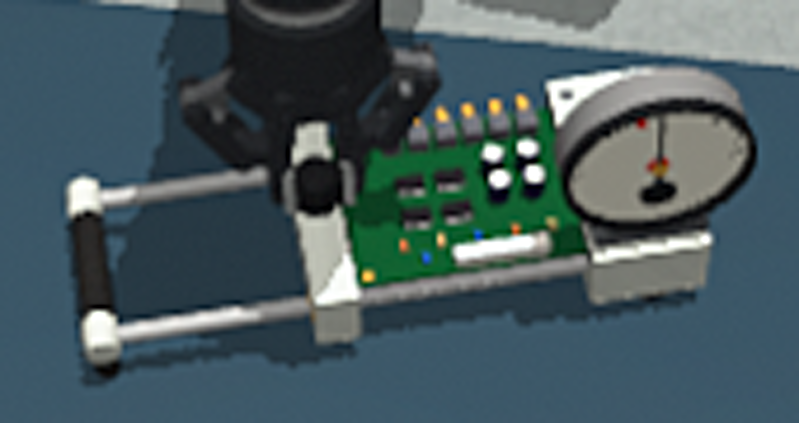

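The board edge meets the jaw at about (345,250) in the crop. The whole vise has slid about 2 mm under a 4 N push, so the jaw is home. I'll release and check.

Emit:
{"api": "send_rows", "payload": {
  "series": [
    [0,0,0,0,0,0,200],
    [0,0,0,0,0,0,120],
    [0,0,0,0,0,0,50],
    [0,0,0,0,0,0,0],
    [-0.01,0,0,0,0,0,0],
    [-0.04,0,0,0,0,0,0],
    [-0.08,0,0,0,0,0,0],
    [-0.08,-0.04,0,0,0,0,0],
    [-0.08,-0.08,0,0,0,0,0],
    [-0.08,-0.11,0,0,0,0,0],
    [-0.08,-0.124,0,0,0,0,0],
    [-0.08,-0.124,0,0,0,0,0]
  ]
}}

```text
clock: 5.58
ee_pos: [0.5333, -0.1744, 0.1696]
orientation: [[0.0, -0.302, 0.953], [-0.0, 0.953, 0.302], [-1.0, -0.0, 0.0]]
contact_force: [-0.7, -0.9, -0.2]
gripper_width: 0.0852
```

```bash
python3 st.py; python3 - <<'E'
from h import *
S=viewer.read_camera("scene")[:,:,::-1];T=viewer.read_camera("top")[:,:,::-1]
cv2.imwrite("pics/s3raw.png",S)
a=cv2.resize(S[180:270,225:395],None,fx=4.7,fy=4.7,interpolation=2);cv2.imwrite("pics/s3.png",a)
a=cv2.resize(T[230:325,255:415],None,fx=5,fy=5,interpolation=2);cv2.imwrite("pics/t3.png",a)
E
```

```text
5.5833 [ 0.5333 -0.1744  0.1696] F tool [ 0.16 -0.68 -0.96] M tool [ 0.02 -0.03  0.05] 0.0852
```

View pics/s3.png

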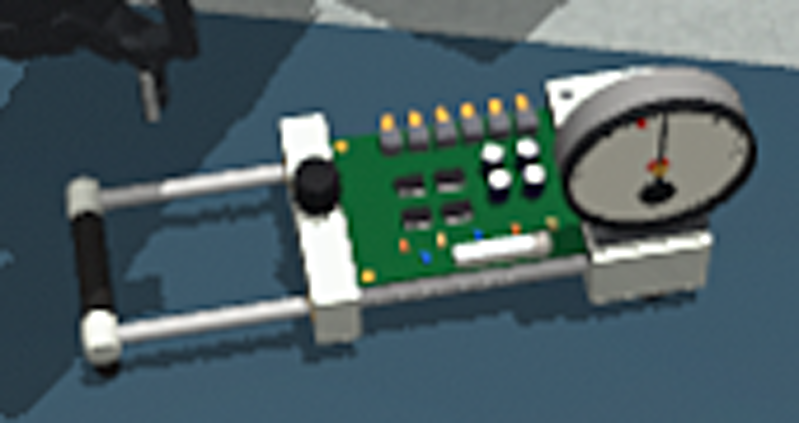

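View pics/t3.png

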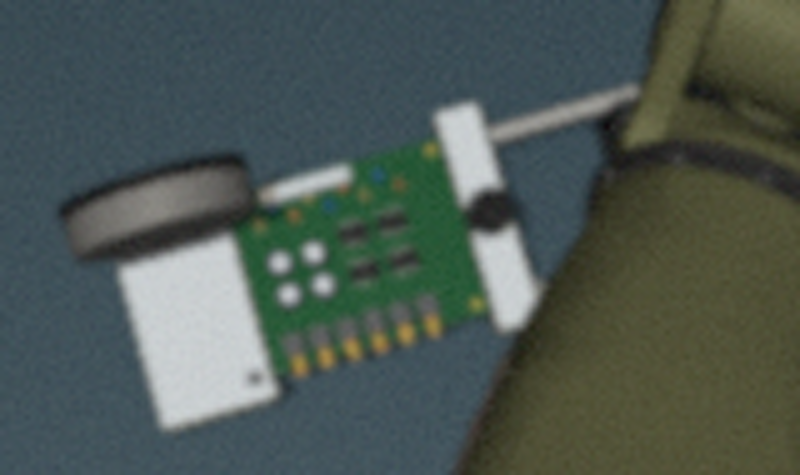

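The jaw meets the board edge in both views. Next I go down onto the bar.

Emit:
{"api": "send_rows", "payload": {
  "series": [
    [0.04,0.001,0,0,0,0,0],
    [0.08,0.001,0,0,0,0,0],
    [0.11,0.001,0,0,0,0,0],
    [0.132,0.001,0,0,0,0,0],
    [0.132,0.001,0,0,0,0,0],
    [0.132,0.001,0,0,0,0,120],
    [0.132,0.001,0,0,0,0,180],
    [0.132,0.001,0,0,0,0,220],
    [0.132,0.001,0,0,0,0,255],
    [0.132,0.001,0,0,0,0,255],
    [0.132,0.001,0,0,0,0,255],
    [0.132,0.001,0,0,0,0,255],
    [0.132,0.001,0,0,0,0,255],
    [0.132,0.001,0,0,0,0,255]
  ],
  "force": 40
}}

```text
clock: 6.85
ee_pos: [0.5331, -0.1714, 0.0384]
orientation: [[0.001, -0.304, 0.953], [-0.001, 0.953, 0.304], [-1.0, -0.001, 0.001]]
contact_force: [-2.5, 1.7, 6.7]
gripper_width: 0.0168
```

```bash
python3 st.py; python3 - <<'E'
from h import *
S=viewer.read_camera("scene")[:,:,::-1]
cv2.imwrite("pics/s4raw.png",S)
a=cv2.resize(S[180:270,225:395],None,fx=4.7,fy=4.7,interpolation=2);cv2.imwrite("pics/s4.png",a)
a=cv2.resize(S[185:240,340:390],None,fx=11,fy=11,interpolation=2);cv2.imwrite("pics/d4.png",a)
E
```

```text
6.85 [ 0.5331 -0.1714  0.0384] F tool [-6.67  2.35 -1.91] M tool [-0.    0.26  0.17] 0.0168
```

View pics/s4.png

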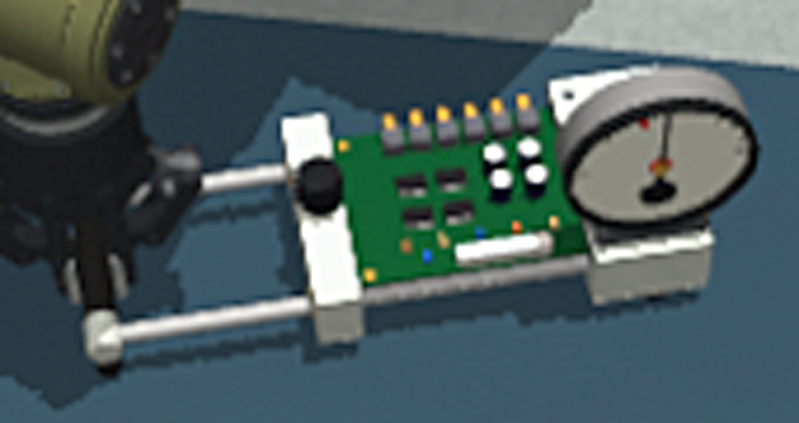

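View pics/d4.png

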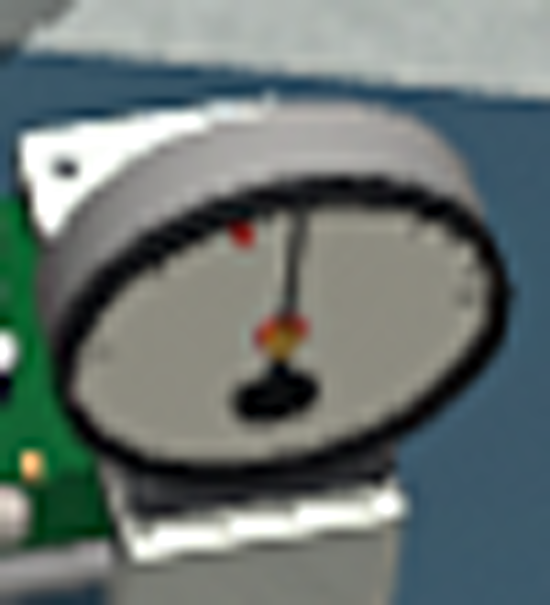

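```bash
cat > dial.py <<'E'
from h import *
def frame(bar,yaw,phi=0):
    """vise->world R,t given flat bar pos, rocked by phi about skew foot axis"""
    c,s=np.cos(yaw),np.sin(yaw); Rz=np.array([[c,-s,0],[s,c,0],[0,0,1]])
    t=np.array([bar[0],bar[1],0])-Rz@[0,-.195,0]
    a=np.array([.09,-.012,0]);a/=np.linalg.norm(a)
    Rt=cv2.Rodrigues(-a*phi)[0]; cc=np.array([-.045,.115,.008])
    return Rz@Rt, t+Rz@(cc-Rt@cc)
def angs(R,t,pts,hub=None,x=.056):
    def hit(uv):
        o,d=ray("scene",uv); n=R[:,0]; p=R@[x,.098,.119]+t
        return R.T@(o+d*((p-o)@n)/(d@n)-t)
    C=np.array([x,.098,.119]) if hub is None else hit(hub)
    out=[]
    for q in pts:
        v=hit(q)-C; out.append((np.degrees(np.arctan2(-v[1],v[2])),np.hypot(v[1],v[2])*1000))
    return out,hit(hub) if hub else None
E
python3 - <<'E'
from dial import *
R,t=frame((.5331,-.1714),.309)
z=lambda x,y:(340+(x+.5)/11-.5,185+(y+.5)/11-.5)
print(proj("scene",[R@[.056,.098,.119]+t]), z(280,338))
for x in(.052,.056):
  # positive tilt: plumb leans... print raw
  print(angs(R,t,[z(242,233),z(298,215)],hub=z(280,338),x=x)); print(angs(R,t,[z(242,233),z(298,215),z(274,400)],x=x))
E
```

```text
[[364.76915279 215.9089487 ]] (365.0, 215.27272727272728)
([(np.float64(15.775648709216597), np.float64(40.614044248623784)), (np.float64(-1.2270873378351774), np.float64(42.46917037175221))], array([0.052     , 0.09973878, 0.11595154]))
([(np.float64(14.475428515927838), np.float64(37.21726939415233)), (np.float64(-3.844276294493662), np.float64(39.49985127124019)), (np.float64(-175.57822971116295), np.float64(25.62468112066555))], None)
([(np.float64(15.775648709216586), np.float64(40.388485525610285)), (np.float64(-1.2270873378352252), np.float64(42.233308811700326))], array([0.056     , 0.09839593, 0.12139263]))
([(np.float64(14.388031508595628), np.float64(42.59584437047624)), (np.float64(-1.6694391531306525), np.float64(44.63520094116851)), (np.float64(-178.1900643197821), np.float64(19.992338206369347))], None)
```

Gripped: width is 16.8 mm, and the bar sits between the pads near (95,275) in the crop. In the dial crop the red band is at (242,233), the pointer tip at (298,215) and the hub at (280,338), so the band is about 16–17° from the pointer, on the bar side. Next I compute the arc about the skewed foot axis.

```bash
cat > arc.py <<'E'
import numpy as np,cv2
def pose(phi,p0=np.array([0,-.195,.0384])):
    a=np.array([.09,-.012,0]);a/=np.linalg.norm(a); cc=np.array([0,.109,.008])
    Rt=cv2.Rodrigues(-a*phi)[0]; roll=.008*phi*np.array([.132,.991,0])
    return Rt, cc+Rt@(p0-cc)+roll
M=np.array([[0,0,-1],[0,1,0],[1,0,0.]]) # vise(flat)->tool axes
def rows(phi0,phis):
    R0,q0=pose(phi0)
    for f in phis:
        R,q=pose(f); T0=R0@M.T # tool axes in vise
        d=T0.T@(q-q0); r=cv2.Rodrigues(T0.T@(R@R0.T)@T0)[0].ravel()
        print(round(np.degrees(f),2),d.round(4),r.round(4))
E
python3 -c "
from arc import *
rows(0,np.radians(np.arange(1,15)))"
```

```text
1.0 [-0.0053  0.0007  0.0001] [ 0.      0.0023 -0.0173]
2.0 [-0.0105  0.0015  0.0002] [ 0.      0.0046 -0.0346]
3.0 [-0.0157  0.0024  0.0003] [ 0.      0.0069 -0.0519]
4.0 [-0.0209  0.0034  0.0005] [ 0.      0.0092 -0.0692]
5.0 [-0.0261  0.0045  0.0006] [ 0.      0.0115 -0.0865]
6.0 [-0.0313  0.0056  0.0007] [-0.      0.0138 -0.1038]
7.0 [-0.0365  0.0069  0.0009] [-0.      0.0161 -0.1211]
8.0 [-0.0416  0.0082  0.0011] [ 0.      0.0185 -0.1384]
9.0 [-0.0468  0.0096  0.0013] [ 0.      0.0208 -0.1557]
10.0 [-0.0519  0.0112  0.0015] [-0.      0.0231 -0.173 ]
11.0 [-0.0569  0.0128  0.0017] [ 0.      0.0254 -0.1903]
12.0 [-0.062   0.0145  0.0019] [ 0.      0.0277 -0.2076]
13.0 [-0.067   0.0162  0.0022] [ 0.      0.03   -0.2249]
14.0 [-0.072   0.0181  0.0024] [-0.      0.0323 -0.2422]
```

Emit:
{"api": "send_rows", "payload": {
  "series": [
    [-0.0026,0.0003,0,0,0.0012,-0.0087,255],
    [-0.0053,0.0007,0.0001,0,0.0023,-0.0173,255],
    [-0.0105,0.0015,0.0002,0,0.0046,-0.0346,255],
    [-0.0157,0.0024,0.0003,0,0.0069,-0.0519,255],
    [-0.0209,0.0034,0.0005,0,0.0092,-0.0692,255],
    [-0.0261,0.0045,0.0006,0,0.0115,-0.0865,255],
    [-0.0313,0.0056,0.0007,0,0.0138,-0.1038,255],
    [-0.0313,0.0056,0.0007,0,0.0138,-0.1038,255],
    [-0.0313,0.0056,0.0007,0,0.0138,-0.1038,255]
  ]
}}

```text
clock: 7.65
ee_pos: [0.5318, -0.1655, 0.069]
orientation: [[0.019, -0.304, 0.953], [-0.103, 0.947, 0.304], [-0.994, -0.104, -0.013]]
contact_force: [0.7, -2.4, -0.5]
gripper_width: 0.017
```

```bash
python3 st.py; python3 - <<'E'
from h import *
S=viewer.read_camera("scene")[:,:,::-1]
cv2.imwrite("pics/s5raw.png",S)
a=cv2.resize(S[170:270,225:395],None,fx=4.7,fy=4.7,interpolation=2);cv2.imwrite("pics/s5.png",a)
E
python3 -c "
from arc import *
rows(np.radians(6),np.radians(np.arange(7,17)))"
```

```text
7.65 [ 0.5318 -0.1655  0.069 ] F tool [ 0.72 -2.48 -0.05] M tool [ 0.09 -0.05 -0.48] 0.017
7.0 [-0.0053  0.0007  0.0001] [ 0.      0.0023 -0.0173]
8.0 [-0.0105  0.0015  0.0002] [-0.      0.0046 -0.0346]
9.0 [-0.0158  0.0024  0.0003] [ 0.      0.0069 -0.0519]
10.0 [-0.021   0.0034  0.0005] [-0.      0.0092 -0.0692]
11.0 [-0.0262  0.0045  0.0006] [-0.      0.0115 -0.0865]
12.0 [-0.0314  0.0056  0.0007] [-0.      0.0138 -0.1038]
13.0 [-0.0366  0.0069  0.0009] [-0.      0.0161 -0.1211]
14.0 [-0.0418  0.0082  0.0011] [ 0.      0.0185 -0.1384]
15.0 [-0.0469  0.0096  0.0013] [ 0.      0.0208 -0.1557]
16.0 [-0.052   0.0111  0.0015] [-0.      0.0231 -0.173 ]
```

View pics/s5.png

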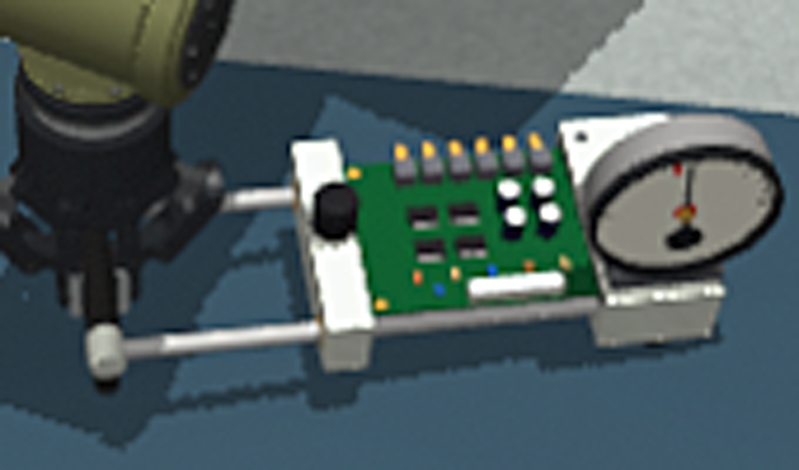

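The vise is rocking: the pointer is now about 9–10° from the band, and the bed's lower corner at (597,342) has barely moved. I'll continue to 13°.

Emit:
{"api": "send_rows", "payload": {
  "series": [
    [-0.0053,0.0007,0.0001,0,0.0023,-0.0173,255],
    [-0.0105,0.0015,0.0002,0,0.0046,-0.0346,255],
    [-0.0158,0.0024,0.0003,0,0.0069,-0.0519,255],
    [-0.021,0.0034,0.0005,0,0.0092,-0.0692,255],
    [-0.0262,0.0045,0.0006,0,0.0115,-0.0865,255],
    [-0.0314,0.0056,0.0007,0,0.0138,-0.1038,255],
    [-0.0366,0.0069,0.0009,0,0.0161,-0.1211,255],
    [-0.0366,0.0069,0.0009,0,0.0161,-0.1211,255],
    [-0.0366,0.0069,0.0009,0,0.0161,-0.1211,255],
    [-0.0366,0.0069,0.0009,0,0.0161,-0.1211,255],
    [-0.0366,0.0069,0.0009,0,0.0161,-0.1211,255],
    [-0.0366,0.0069,0.0009,0,0.0161,-0.1211,255],
    [-0.0366,0.0069,0.0009,0,0.0161,-0.1211,255],
    [-0.0366,0.0069,0.0009,0,0.0161,-0.1211,255],
    [-0.0366,0.0069,0.0009,0,0.0161,-0.1211,255],
    [-0.0366,0.0069,0.0009,0,0.0161,-0.1211,255],
    [-0.0366,0.0069,0.0009,0,0.0161,-0.1211,255],
    [-0.0366,0.0069,0.0009,0,0.0161,-0.1211,255],
    [-0.0366,0.0069,0.0009,0,0.0161,-0.1211,255],
    [-0.0366,0.0069,0.0009,0,0.0161,-0.1211,255]
  ]
}}

```text
clock: 9.37
ee_pos: [0.5298, -0.1551, 0.1042]
orientation: [[0.04, -0.3, 0.953], [-0.221, 0.928, 0.301], [-0.974, -0.223, -0.03]]
contact_force: [0.9, -0.1, -1.1]
gripper_width: 0.0168
```

```bash
python3 st.py; python3 - <<'E'
from h import *
S=np.mean([viewer.read_camera("scene")[:,:,::-1].astype(float) for _ in range(6)],0)
cv2.imwrite("pics/s6raw.png",S);S=S.astype(np.uint8)
a=cv2.resize(S[170:270,225:395],None,fx=4.7,fy=4.7,interpolation=2);cv2.imwrite("pics/s6.png",a)
a=cv2.resize(S[185:235,345:400],None,fx=11,fy=11,interpolation=2);cv2.imwrite("pics/d6.png",a)
E
```

```text
9.3667 [ 0.5298 -0.1551  0.1042] F tool [ 1.16 -0.08  0.82] M tool [ 0.01 -0.12  0.04] 0.0168[ WARN:0@6.698] global loadsave.cpp:1063 imwrite_ Unsupported depth image for selected encoder is fallbacked to CV_8U.
```

View pics/s6.png

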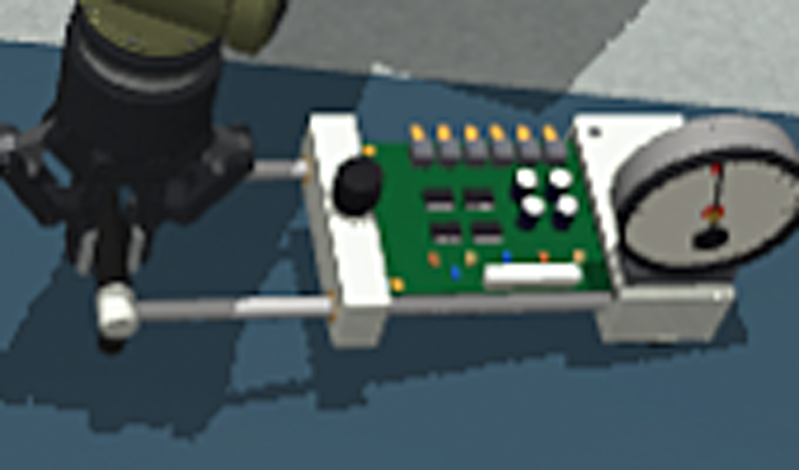

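View pics/d6.png

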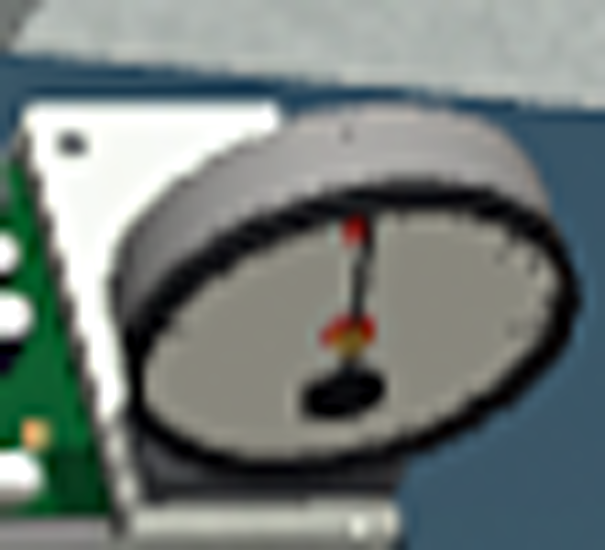

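```bash
python3 - <<'E'
from dial import *
R,t=frame((.5331,-.1714),.309,np.radians(13))
S=cv2.imread("pics/s6raw.png").astype(int)
print("pred hub",proj("scene",[R@[.056,.098,.119]+t]))
for y in range(201,224):
    r=S[y,370:386]; print(y," ".join(f"{p[2]:3d}/{p[1]:3d}" for p in r))
# predicted image angle line: pixels for plane angles at r=42
for a in range(0,22,2):
    a_=np.radians(a); print(a, proj("scene",[R@[.056,.098-.042*np.sin(a_),.119+.042*np.cos(a_)]+t, R@[.056,.098-.034*np.sin(a_),.119+.034*np.cos(a_)]+t]).round(2).tolist())
E
```

```text
pred hub [[375.13867414 216.01087931]]
201 166/165 170/169 176/175 182/182 159/158 156/155 148/148 146/145 120/119 114/112  86/ 85  78/ 78  78/ 79  77/ 77  76/ 76 105/104
202 176/174 155/154 146/144 145/145  95/ 95  82/ 81  49/ 48  25/ 25  24/ 24  25/ 25  26/ 26  27/ 27  25/ 26  26/ 26  24/ 25  23/ 23
203 141/140  94/ 93  56/ 54  28/ 28  26/ 26  30/ 30  29/ 32  27/ 30  28/ 30  22/ 24  18/ 18  17/ 16  14/ 15  14/ 15  14/ 15  14/ 14
204  37/ 38  24/ 24  25/ 24  23/ 24  20/ 21  17/ 20  24/ 20  45/ 15  31/ 29  68/ 70  98/ 97  74/ 73  93/ 92  97/ 96  97/ 96  98/ 96
205  22/ 23  17/ 17   9/  9  42/ 41  68/ 68  96/102  97/ 38 112/ 13  45/ 23 121/123 149/148 130/128 145/143 148/146 148/146 149/148
206  43/ 42  68/ 68  95/ 94 112/111 126/126 146/152 142/ 76 134/ 50  45/ 20 134/137 144/144 140/139 140/138 139/138 139/138 140/138
207 108/107 127/125 144/143 146/144 142/142 142/144 142/119 116/ 98  43/ 41 132/132 141/140 138/137 138/136 138/136 138/136 138/136
208 142/140 143/142 141/139 139/137 139/137 139/139 145/146  96/ 98  69/ 70 134/134 140/139 138/136 138/136 137/136 137/136 137/136
209 1
[... 1706 characters left out ...]
/147
222 139/137 146/145  81/ 80  25/ 25   4/  4   0/  0  18/ 19  44/ 42  97/ 96 126/125 142/140 143/142 144/142 149/147 126/125 114/112
223 139/137 143/142 122/121 110/110 108/107 107/106 110/109 118/116 147/146 151/150 150/148 125/124 122/120 114/113  70/ 68  20/ 19
0 [[380.66, 205.15], [379.58, 207.26]]
2 [[380.07, 205.15], [379.11, 207.27]]
4 [[379.48, 205.17], [378.64, 207.28]]
6 [[378.89, 205.21], [378.16, 207.31]]
8 [[378.29, 205.26], [377.67, 207.35]]
10 [[377.68, 205.32], [377.19, 207.4]]
12 [[377.07, 205.39], [376.69, 207.46]]
14 [[376.46, 205.48], [376.2, 207.53]]
16 [[375.84, 205.58], [375.71, 207.62]]
18 [[375.23, 205.7], [375.21, 207.71]]
20 [[374.61, 205.83], [374.72, 207.81]]
```

The pointer is at column ≈378.1 on row 205 and the band spans ≈375.8–377.6. At about 0.31 px per degree, roughly 4.3° remain.

```bash
python3 -c "
from arc import *
rows(np.radians(13),np.radians(np.arange(14,19)))"
```

```text
14.0 [-0.0053  0.0007  0.0001] [ 0.      0.0023 -0.0173]
15.0 [-0.0106  0.0015  0.0002] [-0.      0.0046 -0.0346]
16.0 [-0.0158  0.0024  0.0003] [ 0.      0.0069 -0.0519]
17.0 [-0.0211  0.0034  0.0004] [-0.      0.0092 -0.0692]
18.0 [-0.0263  0.0044  0.0006] [ 0.      0.0115 -0.0865]
```

Emit:
{"api": "send_rows", "payload": {
  "series": [
    [-0.0053,0.0007,0.0001,0,0.0023,-0.0173,255],
    [-0.0105,0.0015,0.0002,0,0.0046,-0.0346,255],
    [-0.0158,0.0024,0.0003,0,0.0069,-0.0519,255],
    [-0.021,0.0034,0.0005,0,0.0092,-0.0692,255],
    [-0.021,0.0034,0.0005,0,0.0092,-0.0692,255],
    [-0.021,0.0034,0.0005,0,0.0092,-0.0692,255],
    [-0.021,0.0034,0.0005,0,0.0092,-0.0692,255],
    [-0.021,0.0034,0.0005,0,0.0092,-0.0692,255],
    [-0.021,0.0034,0.0005,0,0.0092,-0.0692,255],
    [-0.021,0.0034,0.0005,0,0.0092,-0.0692,255],
    [-0.021,0.0034,0.0005,0,0.0092,-0.0692,255],
    [-0.021,0.0034,0.0005,0,0.0092,-0.0692,255],
    [-0.021,0.0034,0.0005,0,0.0092,-0.0692,255],
    [-0.021,0.0034,0.0005,0,0.0092,-0.0692,255],
    [-0.021,0.0034,0.0005,0,0.0092,-0.0692,255],
    [-0.021,0.0034,0.0005,0,0.0092,-0.0692,255],
    [-0.021,0.0034,0.0005,0,0.0092,-0.0692,255],
    [-0.021,0.0034,0.0005,0,0.0092,-0.0692,255],
    [-0.021,0.0034,0.0005,0,0.0092,-0.0692,255],
    [-0.021,0.0034,0.0005,0,0.0092,-0.0692,255]
  ]
}}

```text
clock: 11.33
ee_pos: [0.5284, -0.1472, 0.124]
orientation: [[0.052, -0.297, 0.954], [-0.288, 0.91, 0.299], [-0.956, -0.29, -0.038]]
contact_force: [0.6, -1.4, -0.4]
gripper_width: 0.0166
```

```bash
cat > look.py <<'E'
import sys
from h import *
n=sys.argv[1]
S=np.mean([viewer.read_camera("scene")[:,:,::-1].astype(float) for _ in range(6)],0).round().astype(np.uint8)
cv2.imwrite(f"pics/s{n}raw.png",S)
a=cv2.resize(S[170:270,225:395],None,fx=4.7,fy=4.7,interpolation=2);cv2.imwrite(f"pics/s{n}.png",a)
a=cv2.resize(S[185:235,350:405],None,fx=11,fy=11,interpolation=2);cv2.imwrite(f"pics/d{n}.png",a)
S=S.astype(int)
for y in range(202,213):
    r=S[y,374:390]; print(y," ".join(f"{p[2]:3d}/{p[1]:3d}" for p in r))
E
python3 st.py; python3 look.py 7
```

```text
11.3333 [ 0.5284 -0.1472  0.124 ] F tool [ 0.76 -1.31  0.16] M tool [ 0.01 -0.08 -0.21] 0.0166
202 174/172 165/164 155/154 147/145 147/145 121/120  63/ 63  79/ 78  56/ 57  25/ 24  19/ 20  19/ 20  20/ 20  18/ 19  17/ 18  43/ 43
203 140/138 115/114  86/ 86  46/ 47  24/ 24  25/ 26  28/ 31  31/ 32  28/ 28  25/ 25  23/ 24  25/ 26  24/ 25  21/ 22  22/ 23  22/ 23
204  33/ 34  19/ 21  26/ 27  27/ 28  26/ 26  22/ 24  19/ 24  19/ 25  27/ 16  47/ 46  49/ 49  26/ 26  45/ 44  46/ 45  48/ 47  26/ 26
205  24/ 26  21/ 23  16/ 18  25/ 26  43/ 43  69/ 72  95/ 54  72/ 10  55/ 40 111/110 116/114 102/100 112/110 113/110 113/111 102/100
206   9/ 10  41/ 40  93/ 91 103/101 112/110 127/130 147/ 87  92/ 13  88/ 84 142/142 146/144 145/142 145/142 144/141 144/142 145/142
207  91/ 89 111/108 143/140 146/144 144/142 144/144 147/120  49/ 29  94/ 96 139/137 140/137 138/136 138/135 138/135 138/135 138/135
208 141/138 144/142 141/138 139/136 138/136 140/139 149/149  42/ 44 112/111 139/137 138/135 137/134 137/134 137/134 137/134 137/134
209 140/138 138/136 137/134 137/134 137/134 141/138 136/133  42/ 42 134/131 142/139 138/135 137/134 137/134 136/134 137/134 136/134
210 137/134 137/134 136/134 137/134 138/135 144/141 103/100  36/ 35 133/130 140/138 137/134 136/134 137/134 137/134 137/134 137/134
211 137/134 136/134 137/134 137/134 138/136 146/143  74/ 74  64/ 63 135/133 140/138 137/134 137/134 136/134 137/134 137/134 136/134
212 137/134 136/134 136/134 137/135 138/137 146/146  60/ 62  94/ 94 138/136 139/137 136/134 137/134 136/134 137/134 136/134 137/134
```

View pics/s7.png

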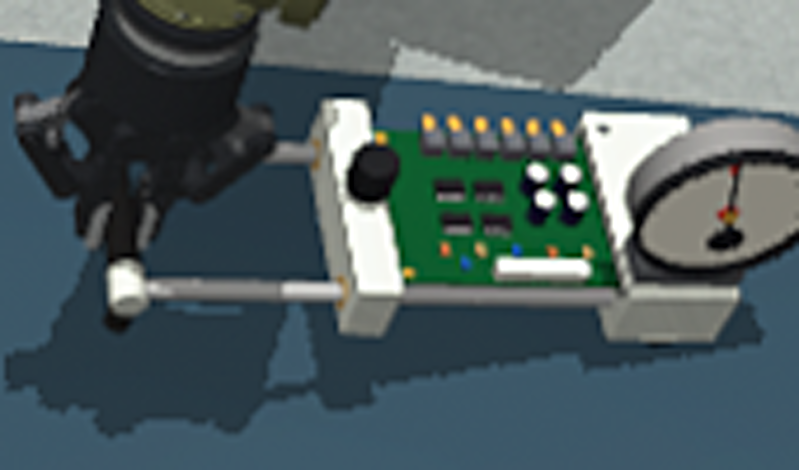

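View pics/d7.png

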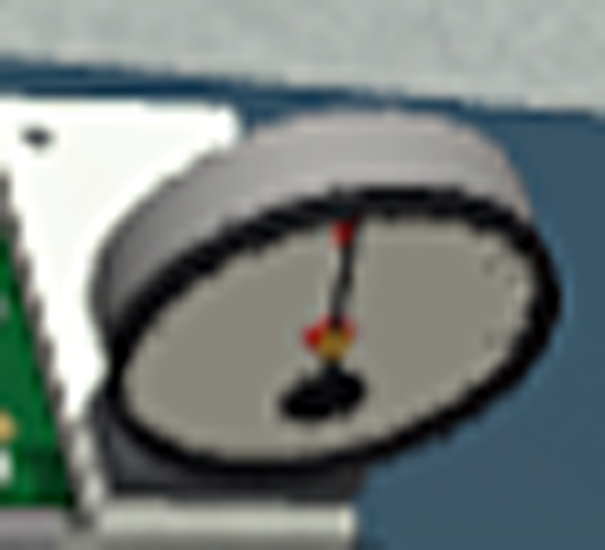

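The pointer still sits on the right half of the red: its centre is ≈381.6 against a band centre of ≈381.0, on row 205.5. I'll step on by 1.5°.

Emit:
{"api": "send_rows", "payload": {
  "series": [
    [-0.004,0.0005,0.0001,0,0.0017,-0.013,255],
    [-0.0079,0.0011,0.0001,0,0.0035,-0.026,255],
    [-0.0079,0.0011,0.0001,0,0.0035,-0.026,255],
    [-0.0079,0.0011,0.0001,0,0.0035,-0.026,255],
    [-0.0079,0.0011,0.0001,0,0.0035,-0.026,255],
    [-0.0079,0.0011,0.0001,0,0.0035,-0.026,255],
    [-0.0079,0.0011,0.0001,0,0.0035,-0.026,255],
    [-0.0079,0.0011,0.0001,0,0.0035,-0.026,255],
    [-0.0079,0.0011,0.0001,0,0.0035,-0.026,255],
    [-0.0079,0.0011,0.0001,0,0.0035,-0.026,255],
    [-0.0079,0.0011,0.0001,0,0.0035,-0.026,255],
    [-0.0079,0.0011,0.0001,0,0.0035,-0.026,255],
    [-0.0079,0.0011,0.0001,0,0.0035,-0.026,255],
    [-0.0079,0.0011,0.0001,0,0.0035,-0.026,255],
    [-0.0079,0.0011,0.0001,0,0.0035,-0.026,255],
    [-0.0079,0.0011,0.0001,0,0.0035,-0.026,255],
    [-0.0079,0.0011,0.0001,0,0.0035,-0.026,255],
    [-0.0079,0.0011,0.0001,0,0.0035,-0.026,255]
  ]
}}

```text
clock: 13.13
ee_pos: [0.5278, -0.1439, 0.1312]
orientation: [[0.056, -0.295, 0.954], [-0.312, 0.902, 0.298], [-0.948, -0.315, -0.042]]
contact_force: [1.4, -2.2, -0.2]
gripper_width: 0.017
```

```bash
python3 st.py; python3 look.py 8
```

```text
13.1333 [ 0.5278 -0.1439  0.1312] F tool [ 0.97 -2.36  0.73] M tool [ 0.01 -0.02 -0.28] 0.017
202 164/164 170/169 176/174 166/166 157/156 150/149 147/146 120/119  88/ 88  55/ 55  50/ 50  48/ 48  48/ 49  34/ 36  46/ 48  34/ 34
203 158/158 152/150 142/139 116/115  87/ 86  58/ 58  29/ 28  25/ 25  30/ 30  32/ 33  30/ 31  28/ 28  26/ 26  26/ 26  23/ 24  26/ 26
204 113/112  83/ 82  35/ 34  23/ 23  29/ 28  32/ 32  27/ 27  27/ 28  26/ 30  22/ 26  18/ 22  27/ 28  27/ 28  27/ 27  25/ 25  26/ 26
205  37/ 37  25/ 24  26/ 25  25/ 25  19/ 19  16/ 16  45/ 44  50/ 52  47/ 33  63/  1  93/ 64 102/100 102/102  78/ 78  98/ 97 101/100
206  21/ 21  16/ 16  24/ 24  43/ 42  92/ 91  96/ 95 112/111 117/119  92/ 56  77/ 13 142/121 147/145 146/145 126/124 143/141 145/143
207  42/ 42  67/ 66  98/ 97 110/108 142/140 146/144 145/144 150/151  89/ 62  66/ 65 135/138 140/140 138/136 138/136 138/136 137/136
208 111/110 124/123 142/140 142/140 139/138 138/136 139/138 146/146  56/ 58  94/ 94 137/136 138/136 136/134 136/134 136/134 136/134
209 144/143 141/139 138/137 137/135 136/134 136/134 138/136 147/146  50/ 49 112/110 138/136 136/135 136/134 135/134 136/134 135/134
210 137/135 136/135 136/134 136/134 136/134 136/135 139/138 133/131  40/ 40 132/130 140/138 136/135 135/134 135/134 135/134 136/134
211 136/134 136/134 135/134 135/134 136/134 136/134 141/139 114/113  41/ 41 132/130 140/138 136/134 135/134 136/134 135/134 135/134
212 135/134 135/134 135/134 135/134 136/134 137/136 142/142 101/102  51/ 52 132/132 139/138 136/134 135/134 136/134 135/134 136/134
```

View pics/d8.png

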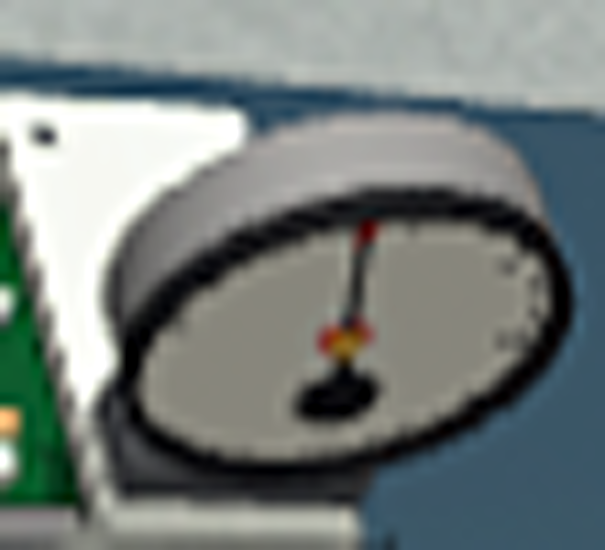

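```bash
python3 - <<'E'
from dial import *
S=cv2.imread("pics/s3raw.png").astype(int);S4=cv2.imread("pics/s4raw.png").astype(int)
for I,nm in((S,3),(S4,4)):
  print(nm)
  for y in range(203,214):
    r=I[y,358:372]; print(y," ".join(f"{p[2]:3d}/{p[1]:3d}" for p in r))
  c=I[200:212,356:366]; w=np.clip(c[:,:,2]-c[:,:,1]-8,0,None); ys,xs=np.mgrid[200:212,356:366]
  print("band c",(w*xs).sum()/w.sum(),(w*ys).sum()/w.sum(),w.sum())
R,t=frame((.5331,-.1714),.309)
for a in range(-4,22,2):
    a_=np.radians(a); print(a, proj("scene",[R@[.056,.098-r*np.sin(a_),.119+r*np.cos(a_)]+t for r in(.042,.038,.034)]).round(2).tolist())
E
```

```text
3
203  95/ 95  38/ 39  22/ 24  28/ 30  28/ 29  24/ 25  23/ 23  20/ 21  16/ 18  28/ 28  26/ 27  46/ 46  51/ 51  51/ 51
204  23/ 25  24/ 27  21/ 29  18/ 27  25/ 32  48/ 49  50/ 51 103/102  53/ 52 100/ 99 110/110 119/118 120/119 120/119
205  16/ 17   6/ 13  38/ 10  89/  2 106/ 74 118/116 121/122 141/140  70/ 69 140/138 156/154 152/150 150/149 150/148
206  49/ 50  95/100 112/ 69 134/  0 147/ 95 151/146 155/155 127/125  53/ 53 133/131 148/147 145/143 144/143 143/142
207 119/118 146/149 149/129 140/102 141/121 145/143 150/149 114/113  44/ 46 131/130 148/146 143/142 143/141 143/141
208 149/147 146/146 145/147 144/148 143/145 144/145 150/149  95/ 95  48/ 49 134/133 146/145 144/142 143/141 143/142
209 144/142 144/142 142/141 143/142 142/142 144/143 151/149  87/ 86  80/ 80 138/137 145/144 143/141 142/141 143/141
210 143/141 142/142 142/141 142/141 142/141 144/143 152/150  74/ 73  94/ 92 140/139 145/144 143/142 143/141 142/141
211 142/141 142/140 143/141 143/141 143/142 145/144 152/150  69/ 69  90/ 90 141/140 145/144 143/142 143/141 142/141
212 142/141 142/140 143/142 142/140 143/143 145/146 15
[... 1588 characters left out ...]
, [366.76, 206.9]]
-2 [[366.62, 204.8], [366.44, 205.88], [366.26, 206.96]]
0 [[366.01, 204.88], [365.89, 205.96], [365.77, 207.03]]
2 [[365.4, 204.97], [365.33, 206.04], [365.27, 207.1]]
4 [[364.78, 205.09], [364.78, 206.14], [364.78, 207.19]]
6 [[364.16, 205.21], [364.22, 206.25], [364.28, 207.29]]
8 [[363.55, 205.35], [363.67, 206.38], [363.78, 207.4]]
10 [[362.93, 205.5], [363.11, 206.51], [363.29, 207.53]]
12 [[362.32, 205.66], [362.56, 206.66], [362.8, 207.66]]
14 [[361.71, 205.84], [362.01, 206.82], [362.31, 207.8]]
16 [[361.1, 206.03], [361.46, 206.99], [361.82, 207.95]]
18 [[360.5, 206.23], [360.92, 207.17], [361.34, 208.11]]
20 [[359.91, 206.44], [360.38, 207.37], [360.86, 208.29]]
```

Apparent match: pointer column ≈382.8 and band centre ≈382.8 on row 206, with red on both sides. The flat-pose ray-cast gives a slightly lower band angle of 17–18°, and bar height gives a current reading of ≈18.1°. I'll lower by 0.4° and ease the grip to 20 N so that both feet can seat under gravity.

Emit:
{"api": "send_rows", "payload": {
  "series": [
    [0,0,0,0,0,0,255],
    [0,0,0,0,0,0,255],
    [0,0,0,0,0,0,255],
    [0.0021,-0.0003,0,0,-0.0009,0.007,255],
    [0.0021,-0.0003,0,0,-0.0009,0.007,255],
    [0.0021,-0.0003,0,0,-0.0009,0.007,255],
    [0.0021,-0.0003,0,0,-0.0009,0.007,255],
    [0.0021,-0.0003,0,0,-0.0009,0.007,255],
    [0.0021,-0.0003,0,0,-0.0009,0.007,255],
    [0.0021,-0.0003,0,0,-0.0009,0.007,255],
    [0.0021,-0.0003,0,0,-0.0009,0.007,255],
    [0.0021,-0.0003,0,0,-0.0009,0.007,255],
    [0.0021,-0.0003,0,0,-0.0009,0.007,255],
    [0.0021,-0.0003,0,0,-0.0009,0.007,255],
    [0.0021,-0.0003,0,0,-0.0009,0.007,255],
    [0.0021,-0.0003,0,0,-0.0009,0.007,255],
    [0.0021,-0.0003,0,0,-0.0009,0.007,255],
    [0.0021,-0.0003,0,0,-0.0009,0.007,255],
    [0.0021,-0.0003,0,0,-0.0009,0.007,255],
    [0.0021,-0.0003,0,0,-0.0009,0.007,255]
  ],
  "force": 20
}}

```text
clock: 15.1
ee_pos: [0.528, -0.1448, 0.1293]
orientation: [[0.055, -0.296, 0.954], [-0.306, 0.904, 0.298], [-0.951, -0.308, -0.041]]
contact_force: [0.3, -1.9, -1.6]
gripper_width: 0.0166
```

```bash
python3 - <<'E'
from h import *
from workcell import telemetry
L=[]
for i in range(10):
    viewer.read_camera("scene"); o=telemetry.get_obs(); R=o["orientation"]
    L.append(np.r_[R.T@o["contact_force"],R.T@o["moment"],o["contact_force"]])
L=np.array(L);print(L.mean(0).round(2),(L.std(0)).round(2))
E
python3 st.py; python3 look.py 9
python3 - <<'E'
import cv2
S=cv2.imread("pics/s9raw.png");a=cv2.resize(S[205:265,340:400],None,fx=9,fy=9,interpolation=2);cv2.imwrite("pics/f9.png",a)
E
```

```text
[ 1.43 -1.42 -0.01  0.02 -0.03 -0.09  0.49 -1.73 -0.92] [0.39 0.39 0.63 0.04 0.03 0.02 0.62 0.31 0.47]
15.6 [ 0.528  -0.1448  0.1293] F tool [ 0.87 -1.54 -0.2 ] M tool [-0.03 -0.02 -0.11] 0.0165
202 166/164 172/171 178/176 155/156 156/154 148/147 146/146 121/120  88/ 86  56/ 55  35/ 35  48/ 48  36/ 37  32/ 34  33/ 34  32/ 33
203 151/149 151/150 144/144  92/ 92  82/ 80  36/ 36  22/ 22  27/ 26  29/ 30  30/ 30  28/ 28  25/ 25  24/ 25  24/ 25  24/ 25  24/ 25
204  89/ 89  78/ 78  37/ 36  25/ 24  29/ 29  25/ 25  25/ 26  25/ 28  23/ 28  19/ 23  28/ 30  26/ 25  23/ 23  24/ 24  24/ 24  24/ 24
205  20/ 22  26/ 27  24/ 23  21/ 21  16/ 17  44/ 44  48/ 50  71/ 51  48/ 13  66/ 14 100/ 99 102/102 101/100 101/ 99 101/ 99 100/ 99
206  21/ 21  15/ 15  44/ 43  44/ 44  90/ 89 112/111 113/115 130/100  69/ 23 101/ 66 144/142 146/145 145/143 145/143 144/143 145/143
207  42/ 41  91/ 90 113/111 111/110 141/139 145/144 145/145 150/134  49/ 35 112/114 139/140 138/137 137/136 137/135 137/135 137/136
208 111/110 141/140 144/142 141/140 139/137 138/136 140/140 134/134  40/ 42 132/133 140/140 136/135 136/134 136/134 135/134 135/134
209 143/141 140/138 137/135 137/135 136/134 136/135 141/140 114/112  40/ 40 132/131 140/138 136/135 135/134 135/134 135/134 136/134
210 137/135 136/135 136/134 136/134 135/134 137/136 142/141 101/100  51/ 50 133/132 139/137 135/134 136/134 135/134 135/134 136/134
211 136/134 136/134 135/134 135/134 136/134 137/136 144/142  72/ 72  77/ 76 135/134 138/136 136/134 135/134 135/134 136/134 136/134
212 135/134 135/134 136/134 136/134 136/135 137/137 144/145  57/ 60  92/ 93 136/136 138/136 136/134 135/134 136/134 136/134 135/134
```

View pics/s9.png

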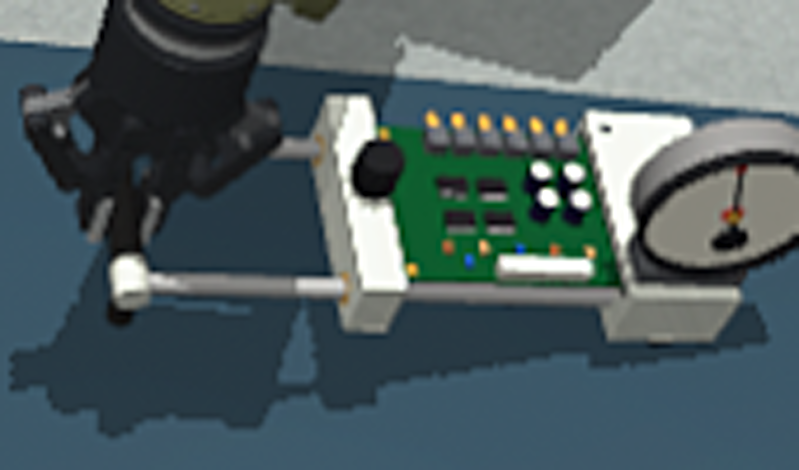

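View pics/d9.png

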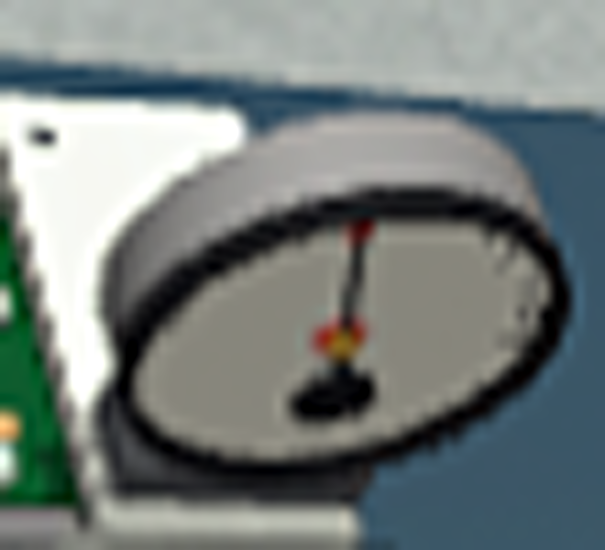

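View pics/f9.png

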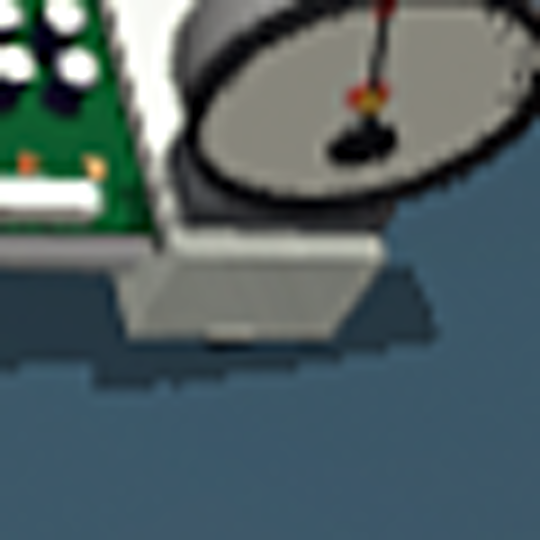

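The red shows on both sides of the pointer: pointer ≈382.4 against a band centre of ≈382.2, about 0.6° apart. The jaw is closed on the board, and the bed's foot at about (230,340) in the foot crop is on the bench. The roll moment at the grip is about 0, so both feet are carrying load. Handing in.

```bash
python3 -c "
from workcell import order; print(order.close_job())"
```

```text
the job is handed in; nothing more can be done
None
```

I slid the jaw home by its knob, then took the vise by its grip bar and rocked it up on its two skewed feet to about 18°. I handed the job in at about 16 s of the 48 s allowed, still gripping the bar with 20 N.

**Jaw:** It closed about 29 mm, until the whole vise began to slide under a 4 N push. The pictures show it still against the board edge.

**Pointer:** It was steady on the red band, about 0.2 px (0.6°) from the middle, with red showing on both sides. My other two estimates were looser: measuring the band with the vise flat gave 16.4–18.1°, and the earlier tilt steps gave 17–19°. The bar's height puts the final tilt at about 18°.

**Feet:** They are partly hidden in the pictures. That both are on the bench is inferred from the near-zero roll moment at the gripper (-0.03 Nm) and the low load on it.

**Force reading that disagreed:** The upward load at the bar read about 1 N, where I expected about 2.7 N. I put this down to sensor offset and did not resolve it.

**Bystanders:** The arm kept clear of the reel, tip cleaner, meter and cutters. I did not compare their positions before and after.

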